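Unclamp the ring tray and hold it up level

ROBOT

A 6-joint arm with a two-finger parallel gripper is mounted at the origin on the work surface. World frame = base frame: x ahead of the robot, y to its left, z up, the work surface at z = 0. Lengths are in m, angles in rad, forces in N, time in s.
With the tool pointing down it reaches from about 0.275 to 0.725 m from the base axis. Payload 5.6 kg.
Tool frame: the origin (TCP) lies on the centre line of the jaws, within the pads' length; the fingertips stand 11 mm ahead of it and the grasp point (between the pads) lies 8 mm behind it; x points along the fingers, z is the direction in which the jaws open and shut, and the axes are right-handed (so a half turn about x gives the same grasp; the last joint's range is limited). The gripper opens to 85 mm and grips with 20 to 120 N. Pads are 22 mm wide; open, the fingers measure 114 mm over their backs; the gripper's body (76 mm by 85 mm) begins 54 mm behind the grasp point. The pads swing forward as they close: fully open they stand 13 mm farther back than shut.
Start: joints at [1.462, 0.255, 0.108, 0, -1.424, -0.285], TCP at [0.211, 0.508, 0.242] pointing down, gripper open.
Joint ranges: [-2.95, 2.95], [-1.21, 1.97], [-1.09, 1.5], [-2.87, 1.71], [-2.94, -0.07], [-3.05, 3.05]. Speed limits (rad/s): [2.57, 2.57, 3.14, 3.14, 3.14, 3.14].

INTERFACE

Orientations are given as a unit quaternion [x, y, z, w].
In Python, from cell import manip, vision, ticket, silhouettes gives the robot as it stands. The module is installed in compiled form; this text tells all that it offers.
- The arm moves only by the shell command python3 -m pendant 'ROWS' [OPENING]. ROWS is JSON, a list of rows, each a list of 6 numbers: the shift along the tool's x, y, z in cm, then the turn, a rotation vector about the tool's x, y, z in degrees. In form: [[dx, dy, dz, rx, ry, rz], ...]. A call has 1 to 5 rows; each row is the pose to reach, as a shift and turn from the pose measured when the call began, along the tool's axes at that moment; what a row does not reach only later rows make up. A row lasts 1/10 s, in which the tool goes at most 50 mm and 8.59 degrees, less where a joint would pass 70% of its speed; a pose out of reach is approached as far as the arm can. A call with a gripper value outside its range is refused whole. OPENING is the closure, from 0 (fully open) to 1 (shut), set as the call begins (- or left out, the last holds). The fingers move at their own pace and stop on an object; the grip force is fixed at half the most. Time passes only in rows, so rows that repeat a pose let the fingers close. It gives the time, the measured TCP pose, the force and the opening at its end, in the units of the state.
- manip.observe(): the state, without advancing time (a new reading comes with each control period).
- vision.camera(name): name is "side" or "top"; returns a dict with "color" (420x560x3 uint8, red, green, blue), "camera_matrix" (3x3 intrinsics, pixels), "cam_to_world" (4x4, takes a point from camera to world coordinates). Camera axes: x right, y down, z forward; pixel columns grow to the right and rows downward; lengths in m; the calibration is good to about 2 mm. A picture is of the moment at which its call begins. There is no depth.
- ticket.finish_job(): hands the job in, once; it reports no verdict.
Trained networks look in the newest picture that a camera, given by its name, has taken for a name from the list of things; names that differ only in an ending like _2 or _b are one class to them, and where a whole thing is asked for, a point or a joint stands for the part that bears it (a point fixed in the world has none). Each returns a list of dicts, best first, with "score" (0 to 1); they miss things now and then, are a little off and sometimes report something else, mostly with a low value. They report only what shows in the picture. A call takes as long as a camera call. They do not tell look-alikes from the thing itself.
- silhouettes(name, camera): "mask" (420x560 bool, what is visible of it) and "rect" ([left, top, width, height] in pixels, round what is visible of it).
The state is a dict: "time": time; "joint_pos": joint angles; "qd": joint speeds; "effort": joint torques, N m; "tool_pos": TCP position; "orientation": TCP orientation; "ft_force": force on the tool from outside, world axes, zero at the start; "wrist_torque": the same for the moment, N m; "opening": opening from 0.0 (shut) to 1.0 (fully open).
Only numpy, scipy, OpenCV 4.12 (cv2) and the standard library are available. Lean on these libraries where they do the work, as an engineer would, in place of code of your own. Each camera call takes 0.05 s, during which the arm holds its last target.

TASK

The small wooden tray with the two ring cones is locked into the metal dock on the bench: turn the black clamp knob counter-clockwise to its stop, slide the steel keeper back off the tray's rim, then lift the tray by its bridge handle straight up, about 12 cm or a little more above where it stood. Keep it level all the while so that both cones stay standing in it, leave the other things on the bench where they are, and finish while still holding the tray up, steady and level, carried by the gripper alone.

Things in the scene. Friction and masses are not known exactly. Their poses are not given: they have to be found in the camera images.
- dock: Aluminium dock plate fixed to the bench, 150 x 238 x 10 mm, with a steel fence round the tray bay (top 16 mm above the bench). Origin on the bench surface under the middle of the tray bay; z up; the plate reaches from y = -70 to y = +168 mm and x = -75 to +75 mm. The keeper and its knob sit at y = +100 mm; a steel stop bridge (84 mm along x, 8 mm thick, top 46 mm above the bench) stands at y = +151 mm. Turned by up to 35 degrees from start to start.
- tray: Loose brown wooden tray, 120 (x) x 110 (y) mm, walls 14 mm high and 4 mm thick, floor 4 mm, total mass about 0.2 to 0.4 kg; it stands on the dock plate, its axes nearly along the dock's, between low fences with 3 mm play. Origin at the middle of its underside (10 mm above the bench at the start); z up. A bridge handle stands over its middle: a flat wooden bar on two thin brass rods (10 mm across, at x = +33 and -33 mm).
- tray_grip (a point): Middle of the tray's handle bar, 91 mm above the tray's underside; bar 80 mm long (tray x), 14 mm thick (tray y), 22 mm high; its top is 102 mm above the underside. Axes as the tray. Grasp across y; the tray hangs well from here.
- cone_a: Loose light wooden ring cone carrying a steel ring, base 26 mm across, 50 mm high, about 50 g; stands freely on the tray's floor on the tray's +y side (keeper side) of the handle. Origin at the middle of its underside, z up.
- cone_b: The same kind of cone on the tray's -y side of the handle. Origin at the middle of its underside, z up.
- knob (a joint): Turn of the clamp knob, rad. 0 = clamped; grows counter-clockwise seen from above; stop at 1.35 = free. It starts between 0 and 0.1. Below about 1.1 the steel cam under the knob (45 mm long from the axis, 16 mm wide, top 44 mm above the bench; points to the dock's +y when clamped) butts against the stop bridge and the keeper cannot slide back. About 0.12 N m of friction; stays where it is left. It turns about the keeper's vertical axis and travels with the keeper.
- knob_grip (a point): On the knob's axis at the height to grip, 66 mm above the bench. The knob is a black upright bar 40 mm long, 14 mm thick and 36 mm high (its top 80 mm, its foot 44 mm above the bench) on a disc 40 mm across. Site's y axis runs along the bar (dock y when clamped) and turns with the knob, x is across the bar, z up. At the start 100 mm from the middle of the tray along dock y.
- keeper (a joint): Slide of the steel keeper, m. 0 = its tongue covers the tray's rim by 10 mm, 3 mm above the rim; grows along the dock's +y, away from the tray; end stop 0.026. The tongue is off the rim beyond 0.012. Friction about 3 N, stays where it is left; it can be drawn back by the knob.
- keeper_tip (a point): Middle of the tip of the keeper's tongue (30 mm wide, 6 mm thick, 29 mm above the bench). Axes as the dock; +y is the direction in which the keeper slides back. The keeper's block behind it is 56 x 44 mm, top 33 mm above the bench.
- slice: Bystander: round slice of light wood, 100 mm across and 12 mm high with two fixed cones (62 mm high in all), on the robot's side of the dock. Origin under its middle.
- burblock: Bystander: dark wooden block 50 x 80 x 22 mm with small burs standing in it (48 mm high in all), beyond the dock. Origin under its middle.
- polish: Bystander: amber jar, 40 mm across, 75 mm high, beside the dock's -y end. Origin under its middle.
- mandrel: Bystander: tapered steel ring mandrel lying down, 200 mm long, 22 mm thick, beyond the dock. Origin on the bench under its middle.
- mallet: Bystander: wooden mallet, 220 mm long, lying to the left. Origin under its middle.
- brush: Bystander: hand brush, 170 mm long, lying to the right. Origin under its middle.
- dish: Bystander: white dish, 70 mm across, 22 mm high, to the left. Origin under its middle.
There are look-alikes about, which are no part of the job. What is shaped like the tray but green or red is not meant.

How it is judged:
On the way, in this order (a step that is already met when the one before it is completed fails the run):
1. the clamp knob is turned counter-clockwise until the keeper is free, the tray still standing in the dock (value of joint knob above 1.1 rad and height (world z) of tray below 0.02 m), for 0.1 s.
2. the keeper is slid back off the tray's rim, the tray still standing in the dock (value of joint keeper above 0.012 m and height (world z) of tray below 0.02 m), for 0.1 s.
3. the tray is lifted clear, its underside 90 mm or more above the bench, and level (height (world z) of tray above 0.09 m and angle between tray's own z axis and vertical below 0.09 rad), for 0.3 s.
At the end, for the whole second after the job is handed in: The gripper alone still holds the tray (finger contact over 1 N, none with dock or keeper), underside 90 to 300 mm above the bench, level within 0.09 rad, under 30 mm/s and 0.2 rad/s; both cones upright on its floor (0.2 rad); keeper over 12 mm back (all of step 3 and height (world z) of tray below 0.3 m and contact force between the fingers and tray above 1 N and contact force between tray and dock below 0.05 N and linear speed of tray below 0.03 m/s and angular speed of tray below 0.2 rad/s and value of joint keeper above 0.012 m and angle between each of cone_a, cone_b's own z axis and vertical below 0.2 rad and z of cone_a in the frame of tray between 0 and 0.01 m and horizontal distance between each of cone_a, cone_b and tray below 0.065 m and z of cone_b in the frame of tray between 0 and 0.01 m); the arm keeps its last pose, push and grip.
It fails at once if the tray is tipped by more than 0.25 rad (14 degrees) (angle between tray's own z axis and vertical above 0.25 rad).
It fails at once if a cone topples (angle between any of cone_a, cone_b's own z axis and vertical above 0.6 rad).
It fails at once if another thing on the bench is shifted by more than 30 mm (distance of any of slice, burblock, polish, mandrel, mallet, brush, dish from where it was at the start of the episode above 0.03 m).
It also fails if it takes over 53 s, if anything falls off the work surface, if the arm or the gripper's body presses on something with over 40 N, if the wrist force passes 120 N, or if a joint passes its speed limit or range.

## Working session

There is one attempt and no reset: what is moved stays moved. The work goes in short steps, Python scripts to look and compute and a shell command to move; the robot and the scene stay as the last step left them, time stands still between calls to the robot, and variables do not carry over. Pictures are saved under pics/ and viewed, and the job is handed in when it is done.

```bash
mkdir -p pics
python3 - <<'E'
from cell import manip, vision
import cv2
print(manip.observe())
for n in("side","top"):
    c=vision.camera(n); cv2.imwrite(f"pics/{n}0.png",c["color"][:,:,::-1])
    print(n,c["camera_matrix"].tolist(),c["cam_to_world"].round(4).tolist())
E
```

```text
{'time': 0.0, 'joint_pos': array([ 1.46160047e+00,  2.55722990e-01,  1.06983631e-01, -4.67508297e-04,
       -1.42390247e+00, -2.84599983e-01]), 'qd': array([-0.00018134, -0.00255863,  0.00064556,  0.00047203, -0.00054844,
        0.00101969]), 'effort': array([ 6.12413769e-04, -3.86642683e+01,  2.37939709e+01,  5.36526114e+00,
       -6.17481230e-03, -1.11595946e-05]), 'tool_pos': array([0.21079715, 0.50747446, 0.24140127]), 'orientation': array([-0.58762191, -0.3921096 ,  0.58871086, -0.39289956]), 'ft_force': array([ 0.46109561, -0.48884422, -0.14257378]), 'wrist_torque': array([0.00645661, 0.02332128, 0.02710255]), 'opening': 1.0035777592974093}
side [[398.2651866327331, 0.0, 279.69723698846366], [0.0, 398.2651866327331, 207.86832111891925], [0.0, 0.0, 1.0]] [[0.997, -0.0395, 0.0664, 0.4693], [-0.0772, -0.4985, 0.8634, -0.8844], [-0.001, -0.866, -0.5001, 0.6157], [0.0, 0.0, 0.0, 1.0]]
top [[545.077903949844, 0.0, 280.59058467733547], [0.0, 545.077903949844, 210.31213221920754], [0.0, 0.0, 1.0]] [[-0.0054, -0.9899, 0.142, 0.3074], [-0.9999, 0.004, -0.0104, 0.0038], [0.0097, -0.1421, -0.9898, 1.6851], [0.0, 0.0, 0.0, 1.0]]
```

View pics/side0.png

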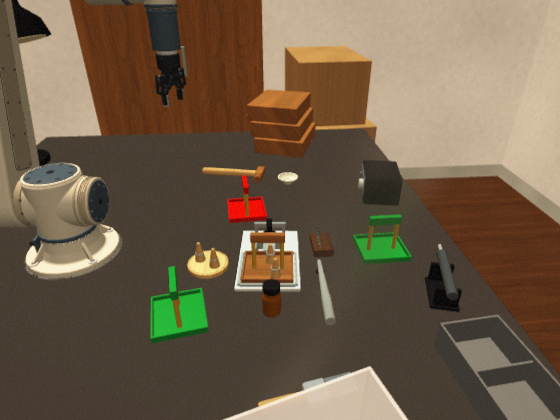

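View pics/top0.png

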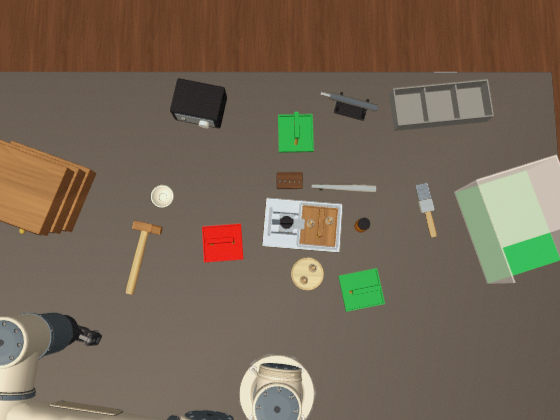

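The brown tray in the metal dock is at top (319,226) and side (268,265), with its knob at top (287,222). Look-alikes are red at top (222,243), green at (362,290) and green at (296,132); none of them has a dock. Next I'll take close crops of the chosen one.

```bash
cat > h.py <<'E'
import numpy as np
from cell import manip,vision,silhouettes
def ray(c,uv):
    K=c["camera_matrix"];T=c["cam_to_world"]
    d=T[:3,:3]@np.linalg.inv(K)@np.array([uv[0],uv[1],1.]);return T[:3,3],d
def at(c,uv,z):
    o,d=ray(c,uv);return o+d*(z-o[2])/d[2]
def proj(c,p):
    K=c["camera_matrix"];T=c["cam_to_world"]
    q=K@(T[:3,:3].T@(np.asarray(p)-T[:3,3]));return q[:2]/q[2]
E
python3 - <<'E'
from h import *
import cv2
a=vision.camera("top");b=vision.camera("side")
A=a["color"][185:265,250:355,::-1];B=b["color"][200:320,220:350,::-1]
cv2.imwrite("pics/tc.png",cv2.resize(A,None,fx=7,fy=7,interpolation=cv2.INTER_CUBIC))
cv2.imwrite("pics/sc.png",cv2.resize(B,None,fx=5,fy=5,interpolation=cv2.INTER_CUBIC))
for n in("tray","dock","knob","keeper","cone_a"):
  for cn,c in(("top",a),("side",b)):
    for s in silhouettes(n,cn)[:5]:
        m=s["mask"];ys,xs=np.nonzero(m)
        (cx,cy),wh,ang=cv2.minAreaRect(np.c_[xs,ys].astype(np.float32))
        print(n,cn,round(s["score"],2),s["rect"],m.sum(),(round(cx,1),round(cy,1)),np.round(wh,1),round(ang,1))
E
```

```text
tray top 0.76 [339.7, 270.4, 43.9, 38.2] 1466 (360.9, 289.4) [36.9 40.4] 78.7
tray top 0.73 [298.2, 206.5, 39.0, 41.1] 1205 (318.4, 225.7) [36. 39.] 5.2
tray top 0.63 [278.2, 113.1, 34.0, 43.1] 1297 (295.1, 131.5) [41.  34.8] 88.0
tray top 0.58 [201.4, 224.3, 43.3, 38.9] 1435 (222.0, 242.8) [37.  39.5] 87.1
tray side 0.89 [354.1, 213.2, 57.5, 49.3] 1799 (380.7, 238.9) [47.6 55.1] 84.3
tray side 0.87 [230.1, 173.3, 37.1, 50.9] 981 (245.5, 197.8) [46.  37.8] 85.2
tray side 0.75 [150.5, 266.7, 55.6, 76.3] 2625 (174.0, 301.7) [71.4 58.1] 81.0
tray side 0.61 [241.6, 230.9, 48.7, 53.3] 1719 (266.5, 257.0) [51. 50.] -0.0
dock top 0.89 [265.2, 199.1, 79.7, 53.5] 2466 (302.7, 224.8) [77.9 49.9] 4.8
dock side 0.73 [242.0, 231.3, 49.2, 55.4] 1812 (267.0, 256.9) [51.3 51.5] 1.4
dock side 0.65 [232.3, 219.4, 66.2, 69.1] 1444 (267.0, 254.0) [72. 64.] 90.0
dock side 0.3 [255.9, 217.0, 23.4, 35.9] 204 (264.8, 235.2) [31.7 21.3] 72.9
knob top 0.54 [274.3, 215.4, 20.0, 14.6] 161 (282.2, 220.8) [19.3 11.4] 18.4
knob side 0.66 [312.9, 231.8, 22.6, 24.1] 474 (320.5, 243.1) [25.5 20.7] 77.5
knob side 0.53 [265.7, 216.3, 7.2, 14.5] 90 (269.0, 224.5) [13.  8.] 90.0
keeper top 0.74 [271.9, 210.5, 31.3, 25.7] 438 (287.7, 223.4) [32.1 19.9] 6.3
keeper top 0.31 [265.2, 197.8, 76.4, 54.0] 2279 (302.3, 224.4) [76.8 49.2] 4.8
keeper side 0.69 [258.3, 218.9, 20.8, 26.5] 122 (265.4, 235.7) [30.  18.7] 71.6
keeper side 0.53 [242.3, 233.9, 51.4, 51.0] 1815 (267.0, 257.0) [50. 52.] 90.0
cone_a top 0.44 [309.2, 220.0, 3.8, 8.2] 51 (309.5, 223.5) [7. 7.] 90.0
cone_a top 0.4 [323.6, 215.6, 7.4, 7.9] 50 (328.5, 220.5) [7. 7.] 90.0
```

View pics/tc.png

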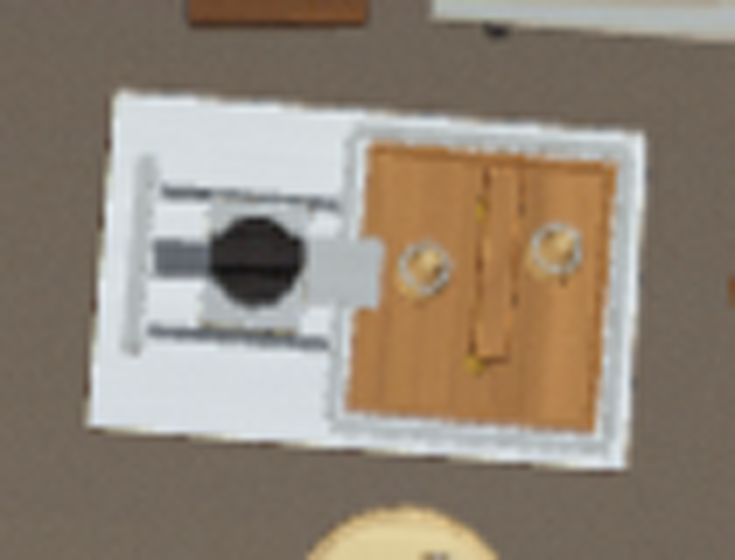

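View pics/sc.png

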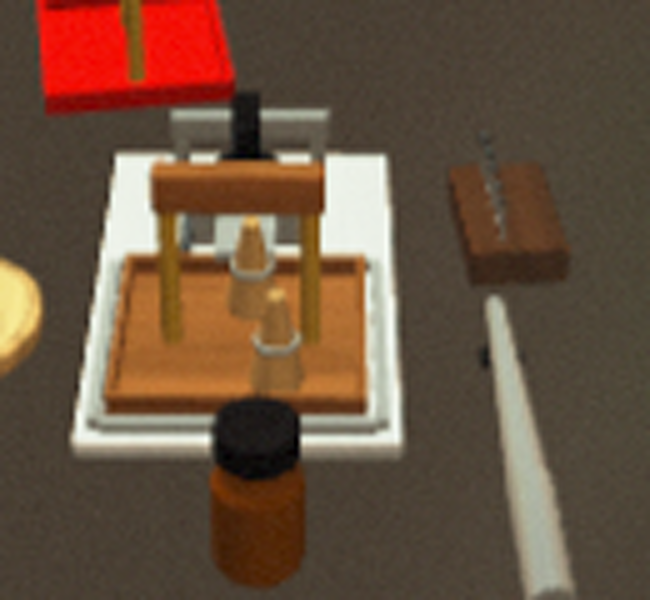

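The crop confirms the brown tray with its two cones and bridge handle. The plate corners are at crop (115,92), (645,132), (628,468) and (88,428). The knob bar is at about (256,260), and the cam points left, towards the stop bridge.

```bash
cat >> h.py <<'E'
def full(p,off=(250,185),f=7): return (np.array(p)+.5)/f-.5+np.array(off)
E
python3 - <<'E'
from h import *
import cv2
from scipy.optimize import least_squares
a=vision.camera("top");b=vision.camera("side")
# +y is left in top img; +x is up
loc=np.array([[75,168,10],[75,-70,10],[-75,-70,10],[-75,168,10]])/1e3
pt=[full(p) for p in[(115,92),(645,132),(628,468),(88,428)]]
S=lambda p:full(p,(220,200),5)
ps=[S(p) for p in[(387,155),(403,447),(73,445),(117,155)]]
def w(p,l):
    c,s=np.cos(p[2]),np.sin(p[2]);l=np.atleast_2d(l)
    return np.c_[p[0]+c*l[:,0]-s*l[:,1],p[1]+s*l[:,0]+c*l[:,1],l[:,2]]
def res(p,both=3):
    W=w(p,loc);r=[]
    if both&1:r+=[proj(a,W[i])-pt[i] for i in range(4)]
    if both&2:r+=[(proj(b,W[i])-ps[i])/1. for i in range(4)]
    return np.array(r).ravel()
for m in(1,2,3):
    s=least_squares(res,[.45,-.05,0],args=(m,));print(m,s.x.round(4),np.abs(s.fun).max().round(2),np.degrees(s.x[2]))
p=s.x
print("knob",w(p,[0,.1,.066]),"tray grip",w(p,[0,0,.101]))
# handle bar ends in top: crop
for q in[(503,168),(492,358)]:print("bar",at(a,full(q),.112))
for q in[(153,160),(325,160)]:print("barside",at(b,S(q),.112))
print("knobtop", at(a,full((256,260)),.080), at(b,S((246,94)),.08))
# overlays
for c,n in((a,"t"),(b,"s")):
    im=c["color"][:,:,::-1].copy()
    off,f,hh=((250,185),7,(80,105)) if n=="t" else ((220,200),5,(120,130))
    im=cv2.resize(im[off[1]:off[1]+hh[0],off[0]:off[0]+hh[1]],None,fx=f,fy=f,interpolation=cv2.INTER_CUBIC)
    def L(l):
        q=[tuple(np.round((proj(c,x)-off+.5)*f-.5).astype(int).tolist()) for x in w(p,np.array(l)/1e3)]
        for i in range(len(q)):cv2.line(im,q[i],q[(i+1)%len(q)],(0,255,0),1)
    L([[75,168,10],[75,-70,10],[-75,-70,10],[-75,168,10]])
    L([[40,7,112],[40,-7,112],[-40,-7,112],[-40,7,112]])
    L([[60,55,24],[60,-55,24],[-60,-55,24],[-60,55,24]])
    L([[7,120,80],[7,80,80],[-7,80,80],[-7,120,80]])
    cv2.imwrite(f"pics/ov_{n}.png",im)
E
```

```text
1 [ 0.4996 -0.1296 -0.0784] 0.31 -4.491200980448133
2 [ 0.4993 -0.1293 -0.0831] 0.34 -4.760254444538193
3 [ 0.4994 -0.1295 -0.081 ] 0.42 -4.643014099737191
knob [[ 0.50746307 -0.02979847  0.066     ]] tray grip [[ 0.49936835 -0.12947031  0.101     ]]
bar [ 0.53779405 -0.13199149  0.112     ]
bar [ 0.45830449 -0.12615745  0.112     ]
barside [ 0.46029501 -0.11769792  0.112     ]
barside [ 0.53893162 -0.12390934  0.112     ]
knobtop [ 0.50349343 -0.02936796  0.08      ] [ 0.50824714 -0.01108388  0.08      ]
```

View pics/ov_t.png

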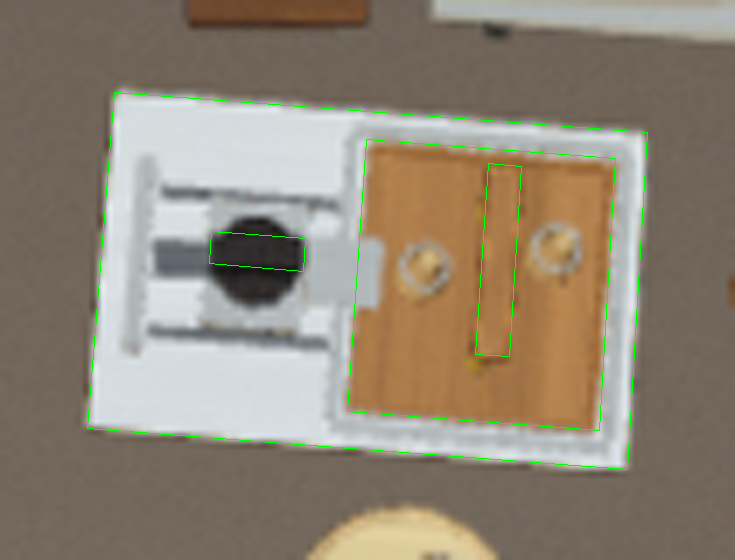

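View pics/ov_s.png

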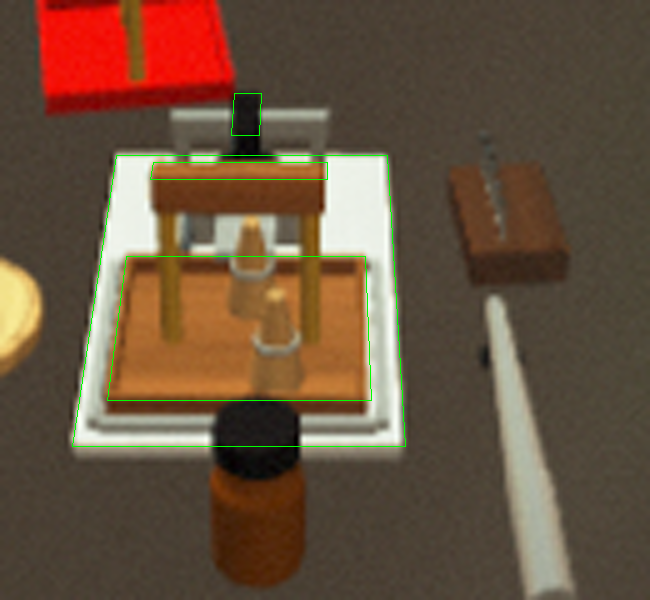

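Overlay check: the dock fit matches both cameras to within 0.4 px. The cam sits about 4° counter-clockwise of the dock's y axis, so the knob starts near 0.07 rad. Next I'll work out the approach.

```bash
cat >> h.py <<'E'
from scipy.spatial.transform import Rotation as Ro
DOCK=np.array([.4994,-.1295,-.080])
def dk(l):
    c,s=np.cos(DOCK[2]),np.sin(DOCK[2]);return np.array([DOCK[0]+c*l[0]-s*l[1],DOCK[1]+s*l[0]+c*l[1],l[2]])
def go(p,zyaw):
    """deltas in tool axes to TCP p, tool down, tool z along yaw (either sign)"""
    o=manip.observe();R=Ro.from_quat(o["orientation"]);M=R.as_matrix()
    print("t",o["time"],"tcp",o["tool_pos"].round(4),"xaxis",M[:,0].round(3),"zyaw",np.arctan2(M[1,2],M[0,2]).round(3),"j",o["joint_pos"].round(3),"F",o["ft_force"].round(1),"op",round(o["opening"],3))
    for k in(0,np.pi):
        x=np.array([0,0,-1.]);z=np.array([np.cos(zyaw+k),np.sin(zyaw+k),0]);y=np.cross(z,x)
        rv=(R.inv()*Ro.from_matrix(np.c_[x,y,z])).as_rotvec(degrees=True)
        print(" shift cm",(M.T@(np.asarray(p)-o["tool_pos"])*100).round(2),"rotvec",rv.round(2))
E
python3 - <<'E'
from h import *
go(dk([0,.1,.16]),-.01)
go(dk([0,.1,.06]),-.01)
E
```

```text
t 0.8 tcp [0.211  0.5079 0.2423] xaxis [ 0. -0. -1.] zyaw -1.965 j [ 1.462  0.255  0.108  0.    -1.424 -0.285] F [ 0.6 -1.   0.2] op 0.998
 shift cm [ 8.23 48.   38.28] rotvec [-111.99    0.      0.  ]
 shift cm [ 8.23 48.   38.28] rotvec [68.01  0.   -0.  ]
t 0.8 tcp [0.211  0.5079 0.2423] xaxis [ 0. -0. -1.] zyaw -1.965 j [ 1.462  0.255  0.108  0.    -1.424 -0.285] F [ 0.6 -1.   0.2] op 0.998
 shift cm [18.23 48.   38.28] rotvec [-111.99    0.      0.  ]
 shift cm [18.23 48.   38.28] rotvec [68.01  0.   -0.  ]
```

```bash
python3 -m pendant '[[0,3,2.4,5,0,0],[0,7,5.6,11,0,0],[0,11,8.8,17,0,0],[0,15,12,23,0,0],[0,19,15.2,29,0,0]]' 0
python3 - <<'E'
from h import *
go(dk([0,.1,.16]),-.01)
E
```

```text
time: 1.3
tool_pos: [0.3263, 0.2971, 0.2425]
orientation: [0.668, 0.232, -0.668, 0.231]
ft_force: [2.1, -0.8, 0.1]
opening: 0.997
t 1.3 tcp [0.3263 0.2971 0.2425] xaxis [ 0.     0.001 -1.   ] zyaw -2.474 j [ 1.096  0.037 -0.151  0.    -1.382 -0.429] F [ 2.1 -0.8  0.1] op 0.997
 shift cm [ 8.24 36.89  6.01] rotvec [-1.412e+02 -3.000e-02 -5.000e-02]
 shift cm [ 8.24 36.89  6.01] rotvec [ 3.88e+01 -4.00e-02  2.00e-02]
```

```bash
python3 -m pendant '[[0,4,0.6,5,0,0],[0,8,1.3,10,0,0],[0,12.5,2,16,0,0],[0,17,2.7,22,0,0],[0,21,3.4,27,0,0]]'
python3 - <<'E'
from h import *
go(dk([0,.1,.16]),-.01)
E
```

```text
time: 1.8
tool_pos: [0.4302, 0.1092, 0.2428]
orientation: [0.704, 0.068, -0.703, 0.067]
ft_force: [1.2, 0.5, -0.0]
opening: 1.0
t 1.8 tcp [0.4302 0.1092 0.2428] xaxis [ 0.001  0.001 -1.   ] zyaw -2.95 j [ 0.604  0.042 -0.145 -0.    -1.382 -0.412] F [ 1.2  0.5 -0. ] op 1.0
 shift cm [ 8.28 15.13 -4.92] rotvec [-1.6844e+02 -7.0000e-02 -1.1000e-01]
 shift cm [ 8.28 15.13 -4.92] rotvec [11.56 -0.07  0.05]
```

```bash
python3 -m pendant '[[0.5,3.5,-1.2,3,0,0],[1.5,7.5,-2.5,6,0,0],[3,11,-3.6,9,0,0],[5,14,-4.6,11.5,0,0],[7,15.1,-4.9,11.5,0,0]]'
python3 -m pendant '[[0,0,0,0,0,0],[0,0,0,0,0,0]]'
python3 - <<'E'
from h import *
import cv2
go(dk([0,.1,.061]),-.01)
b=vision.camera("side");a=vision.camera("top")
B=b["color"][120:300,200:350,::-1];A=a["color"][170:265,250:355,::-1]
cv2.imwrite("pics/s1.png",cv2.resize(B,None,fx=3.3,fy=3.3,interpolation=cv2.INTER_CUBIC))
o=manip.observe();print(proj(b,o["tool_pos"]),proj(a,o["tool_pos"]))
E
```

```text
time: 2.3
tool_pos: [0.5082, -0.0319, 0.172]
orientation: [0.708, -0.004, -0.707, -0.005]
ft_force: [-0.1, 0.5, -1.1]
opening: 0.999
time: 2.5
tool_pos: [0.5082, -0.0322, 0.1722]
orientation: [0.708, -0.005, -0.707, -0.005]
ft_force: [0.5, -0.1, -0.8]
opening: 1.002
t 2.5 tcp [ 0.5082 -0.0322  0.1722] xaxis [ 0.001  0.    -1.   ] zyaw 3.128 j [ 0.245  0.207 -0.135  0.    -1.227 -0.258] F [ 0.5 -0.1 -0.8] op 1.002
 shift cm [11.12 -0.23  0.1 ] rotvec [1.7981e+02 1.0000e-02 1.1000e-01]
 shift cm [11.12 -0.23  0.1 ] rotvec [-0.19 -0.07  0.  ]
[268.85969173 189.76566698] [287.49181106 215.82492861]
```

View pics/s1.png

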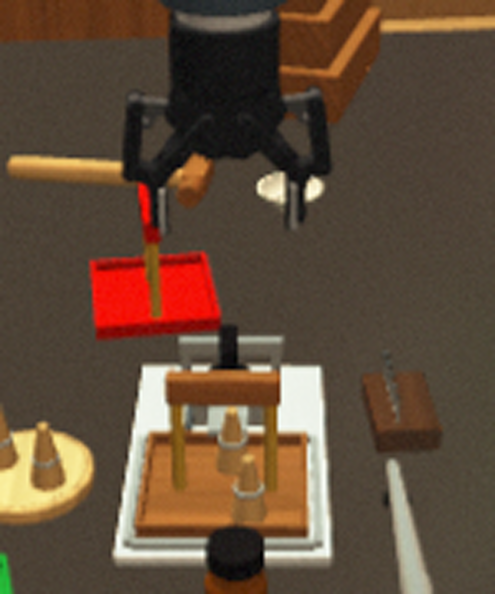

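The fingers straddle the knob: their pads are at crop x of about 158 and 293, and the knob is at 229. Now descend.

```bash
python3 -m pendant '[[3.5,-0.2,0.1,0,0,0],[7,-0.2,0.1,0,0,0],[9.5,-0.2,0.1,0,0,0],[10.6,-0.2,0.1,0,0,0],[11.1,-0.2,0.1,0,0,0]]'
python3 -m pendant '[[0,0,0,0,0,0],[0,0,0,0,0,0]]'
python3 - <<'E'
from h import *
import cv2
go(dk([0,.1,.061]),-.01)
b=vision.camera("side")
B=b["color"][120:300,200:350,::-1]
cv2.imwrite("pics/s2.png",cv2.resize(B,None,fx=3.3,fy=3.3,interpolation=cv2.INTER_CUBIC))
E
```

```text
time: 3.1
tool_pos: [0.5084, -0.0287, 0.0626]
orientation: [0.709, -0.003, -0.706, -0.004]
ft_force: [0.2, 0.4, -0.3]
opening: 1.002
time: 3.3
tool_pos: [0.5096, -0.0283, 0.0641]
orientation: [0.71, -0.003, -0.705, -0.004]
ft_force: [0.1, -0.4, 0.5]
opening: 1.003
t 3.3 tcp [ 0.5096 -0.0283  0.0641] xaxis [ 0.007  0.001 -1.   ] zyaw 3.132 j [ 0.253  0.303 -0.308  0.001 -0.952 -0.263] F [ 0.1 -0.4  0.5] op 1.003
 shift cm [0.31 0.16 0.22] rotvec [-1.7998e+02 -8.0000e-02 -6.5000e-01]
 shift cm [0.31 0.16 0.22] rotvec [ 0.02 -0.41  0.05]
```

View pics/s2.png

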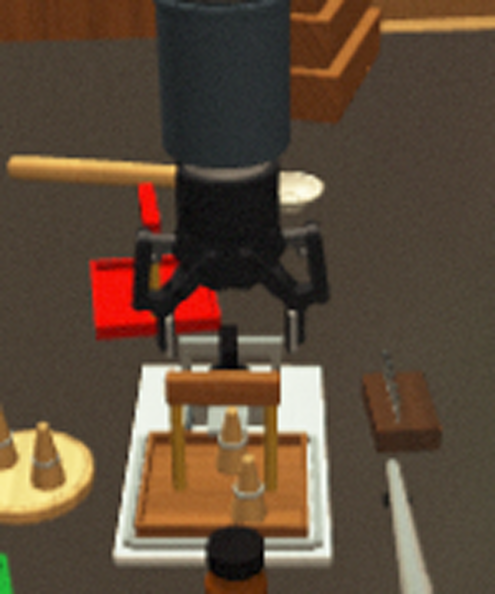

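```bash
python3 -m pendant '[[0.2,0.1,0.2,0,-0.4,0],[0.2,0.1,0.2,0,-0.4,0],[0.2,0.1,0.2,0,-0.4,0]]' 
python3 -m pendant '[[0,0,0,0,0,0],[0,0,0,0,0,0],[0,0,0,0,0,0],[0,0,0,0,0,0],[0,0,0,0,0,0]]' 1
python3 -m pendant '[[0,0,0,0,0,0],[0,0,0,0,0,0],[0,0,0,0,0,0],[0,0,0,0,0,0],[0,0,0,0,0,0]]'
python3 - <<'E'
from h import *
import cv2
go(dk([0,.1,.061]),-.01)
b=vision.camera("side");a=vision.camera("top")
B=b["color"][120:300,200:350,::-1]
cv2.imwrite("pics/s3.png",cv2.resize(B,None,fx=3.3,fy=3.3,interpolation=cv2.INTER_CUBIC))
E
```

```text
time: 3.65
tool_pos: [0.5076, -0.0294, 0.0623]
orientation: [0.707, -0.003, -0.707, -0.004]
ft_force: [0.0, 0.1, -0.5]
opening: 1.002
time: 4.15
tool_pos: [0.5074, -0.0294, 0.0623]
orientation: [0.707, -0.003, -0.707, -0.004]
ft_force: [-6.0, 2.0, 14.9]
opening: 0.154
time: 4.65
tool_pos: [0.5074, -0.0294, 0.0625]
orientation: [0.707, -0.003, -0.707, -0.004]
ft_force: [-1.5, 0.7, 3.9]
opening: 0.153
t 4.65 tcp [ 0.5074 -0.0294  0.0625] xaxis [ 0.     0.001 -1.   ] zyaw 3.131 j [ 0.25   0.306 -0.308 -0.001 -0.956 -0.26 ] F [-1.5  0.7  3.9] op 0.153
 shift cm [ 0.15  0.04 -0.  ] rotvec [1.7999e+02 9.0000e-02 1.0000e-02]
 shift cm [ 0.15  0.04 -0.  ] rotvec [-0.01 -0.01  0.06]
```

View pics/s3.png

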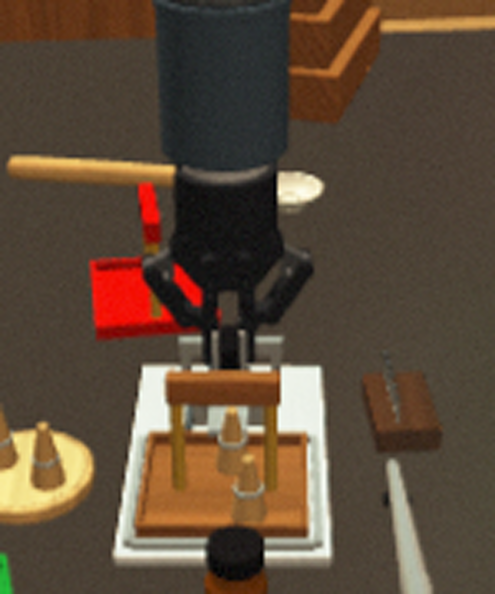

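The opening is 0.153, about 13 mm, so the 14 mm knob bar is gripped. Turn it counter-clockwise, which is -rx.

```bash
python3 -m pendant '[[0,0,0,-6,0,0],[0,0,0,-13,0,0],[0,0,0,-20,0,0],[0,0,0,-27,0,0],[0,0,0,-34,0,0]]'
python3 -m pendant '[[0,0,0,-5,0,0],[0,0,0,-11,0,0],[0,0,0,-17,0,0],[0,0,0,-23,0,0],[0,0,0,-29,0,0]]'
python3 - <<'E'
from h import *
go(dk([0,.1,.0625]),-.01)
o=manip.observe();print(o["wrist_torque"])
E
```

```text
time: 5.25
tool_pos: [0.5068, -0.0296, 0.0625]
orientation: [-0.676, -0.205, 0.677, -0.205]
ft_force: [-4.6, 0.7, 5.5]
opening: 0.155
time: 5.75
tool_pos: [0.5063, -0.03, 0.0624]
orientation: [-0.603, -0.37, 0.604, -0.369]
ft_force: [-3.0, -0.2, 4.9]
opening: 0.152
t 5.75 tcp [ 0.5063 -0.03    0.0624] xaxis [-0.002  0.    -1.   ] zyaw -2.043 j [ 0.25   0.305 -0.309 -0.001 -0.958  0.849] F [-3.  -0.2  4.9] op 0.152
 shift cm [-0.01  0.09 -0.06] rotvec [-1.1649e+02 -8.0000e-02  1.2000e-01]
 shift cm [-0.01  0.09 -0.06] rotvec [63.51  0.1   0.07]
[-0.27907666  1.01064804 -0.14065347]
```

```bash
python3 -m pendant '[[0,0.1,-0.1,-4,0,0],[0,0.1,-0.1,-8,0,0],[0,0.1,-0.1,-10,0,0],[0,0.1,-0.1,-10,0,0]]'
python3 - <<'E'
from h import *
import cv2
go(dk([0,.1,.0625]),-.01)
o=manip.observe();print(o["wrist_torque"])
a=vision.camera("top");A=a["color"][170:265,250:355,::-1]
cv2.imwrite("pics/t4.png",cv2.resize(A,None,fx=6,fy=6,interpolation=cv2.INTER_CUBIC))
M=Ro.from_quat(o["orientation"]).as_matrix().T
print("slide 22mm in tool cm", M@(dk([0,.022,0])-dk([0,0,0]))*100)
E
```

```text
time: 6.15
tool_pos: [0.5064, -0.0301, 0.0624]
orientation: [-0.567, -0.421, 0.57, -0.42]
ft_force: [-6.3, -0.7, 6.4]
opening: 0.153
t 6.15 tcp [ 0.5064 -0.0301  0.0624] xaxis [-0.005 -0.001 -1.   ] zyaw -1.868 j [ 0.25   0.307 -0.307 -0.    -0.961  1.025] F [-6.3 -0.7  6.4] op 0.153
 shift cm [-0.01  0.09 -0.06] rotvec [-106.43   -0.14    0.29]
 shift cm [-0.01  0.09 -0.06] rotvec [73.57  0.27  0.13]
[-0.22294001  1.9475208   0.13877532]
slide 22mm in tool cm [-0.00277894 -0.47326048 -2.14849175]
```

View pics/t4.png

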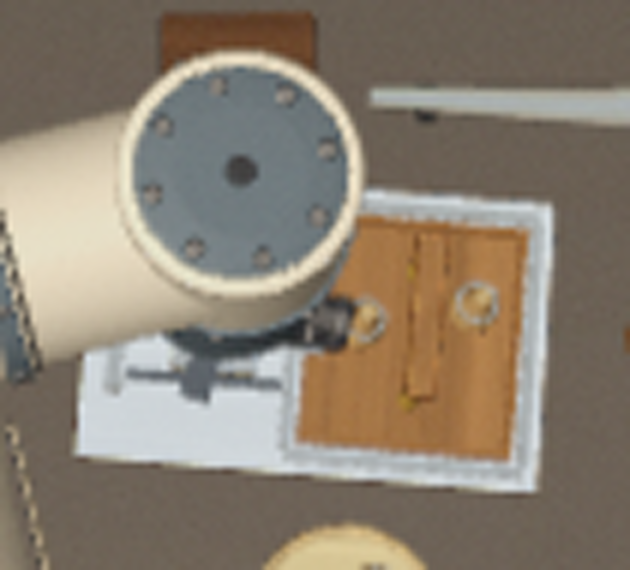

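The cam now points along -x, with its tip at crop (197,385). It is clear of the bridge, and the tool has turned 73.6°. Slide the keeper back.

```bash
python3 -m pendant '[[0,-0.1,-0.5,0,0,0],[0,-0.22,-1.0,0,0,0],[0,-0.33,-1.5,0,0,0],[0,-0.45,-2.0,0,0,0],[0,-0.5,-2.2,0,0,0]]'
python3 -m pendant '[[0,0,-0.1,0,0,0],[0,0,-0.1,0,0,0]]'
python3 - <<'E'
from h import *
import cv2
go(dk([0,.122,.0625]),-.01)
o=manip.observe();print(o["wrist_torque"])
a=vision.camera("top");A=a["color"][170:265,250:355,::-1]
cv2.imwrite("pics/t5.png",cv2.resize(A,None,fx=6,fy=6,interpolation=cv2.INTER_CUBIC))
E
```

```text
time: 6.7
tool_pos: [0.5082, -0.0071, 0.0625]
orientation: [-0.567, -0.421, 0.57, -0.42]
ft_force: [-1.7, -3.4, 4.0]
opening: 0.156
time: 6.9
tool_pos: [0.5083, -0.0057, 0.0624]
orientation: [-0.567, -0.421, 0.57, -0.42]
ft_force: [-3.6, -0.9, 5.4]
opening: 0.158
t 6.9 tcp [ 0.5083 -0.0057  0.0624] xaxis [-0.005 -0.001 -1.   ] zyaw -1.867 j [ 0.297  0.309 -0.304 -0.001 -0.963  0.978] F [-3.6 -0.9  5.4] op 0.158
 shift cm [-0.01  0.14  0.19] rotvec [-106.42   -0.16    0.28]
 shift cm [-0.01  0.14  0.19] rotvec [73.58  0.26  0.15]
[-0.25226432  1.05167898  0.11026538]
```

View pics/t5.png

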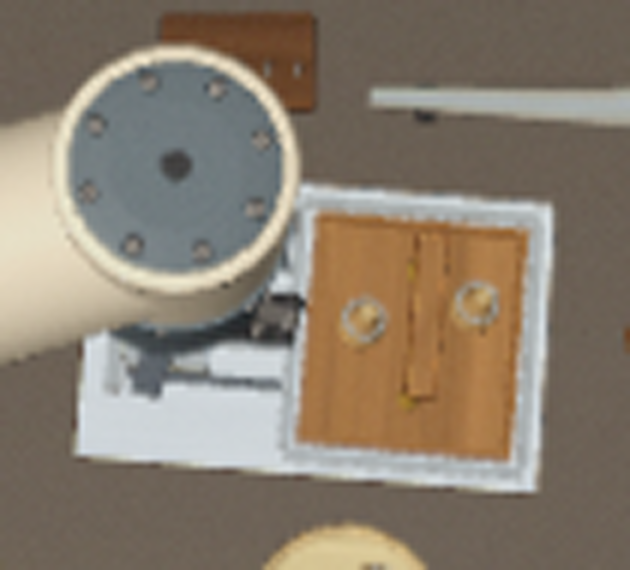

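The keeper is about 24 mm back and the rim is clear: the cam moved from crop (197,385) to (147,375), and the tongue is off the tray. Open slightly and rise.

```bash
python3 -m pendant '[[0,0,0,0,0,0],[0,0,0,0,0,0],[-0.3,0,0,0,0,0],[-1,0,0,0,0,0],[-3,0,0,0,0,0]]' 0.65
python3 -m pendant '[[-4,0,0,0,0,0],[-8,0,0,0,0,0],[-10,0,0,0,0,0],[-10,0,0,0,0,0]]'
python3 - <<'E'
from h import *
import cv2
go(dk([0,0,.22]),np.pi/2-.08)
a=vision.camera("top");A=a["color"][170:265,250:355,::-1]
b=vision.camera("side");B=b["color"][200:320,220:350,::-1]
cv2.imwrite("pics/t6.png",np.hstack([cv2.resize(A,(400,362),interpolation=cv2.INTER_CUBIC),cv2.resize(B,(392,362),interpolation=cv2.INTER_CUBIC)]))
E
```

```text
time: 7.45
tool_pos: [0.5074, -0.0058, 0.0916]
orientation: [-0.566, -0.422, 0.571, -0.419]
ft_force: [0.1, 0.5, -1.0]
opening: 0.353
time: 7.85
tool_pos: [0.5103, -0.0055, 0.196]
orientation: [0.569, 0.421, -0.568, 0.42]
ft_force: [0.1, 0.1, -0.3]
opening: 0.347
t 7.85 tcp [ 0.5103 -0.0055  0.196 ] xaxis [ 0.     0.001 -1.   ] zyaw -1.868 j [ 2.960e-01  1.960e-01 -8.600e-02 -1.000e-03 -1.288e+00  9.780e-01] F [ 0.1  0.1 -0.3] op 0.347
 shift cm [-2.41  2.58 12.18] rotvec [1.6758e+02 0.0000e+00 5.0000e-02]
 shift cm [-2.41  2.58 12.18] rotvec [-12.42  -0.03   0.  ]
```

View pics/t6.png

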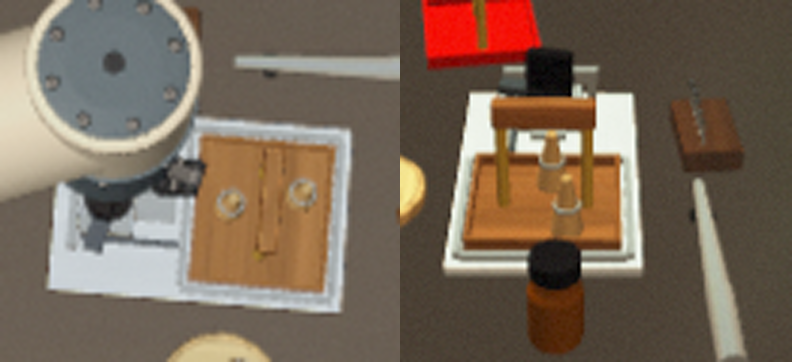

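The keeper and the turned knob stay back, and the tray and both cones are undisturbed. Move above the handle with the gripper open.

```bash
python3 -m pendant '[[-1.5,0.6,3,-3,0,0],[-2.4,1.3,6,-6,0,0],[-2.4,2,9,-9,0,0],[-2.4,2.5,11.8,-12.4,0,0],[-2.4,2.6,12.2,-12.4,0,0]]' 0
python3 -m pendant '[[0,0,0,0,0,0],[0,0,0,0,0,0],[0,0,0,0,0,0]]'
python3 - <<'E'
from h import *
import cv2
go([.4985,-.1293,.094],np.pi/2-.077)
b=vision.camera("side");B=b["color"][130:320,200:350,::-1]
cv2.imwrite("pics/s7.png",cv2.resize(B,None,fx=3,fy=3,interpolation=cv2.INTER_CUBIC))
E
```

```text
time: 8.45
tool_pos: [0.4964, -0.1319, 0.2149]
orientation: [-0.518, -0.481, 0.523, -0.477]
ft_force: [-0.0, 1.2, -0.6]
opening: 0.998
time: 8.75
tool_pos: [0.4964, -0.1312, 0.2145]
orientation: [-0.517, -0.482, 0.523, -0.477]
ft_force: [0.2, 0.5, 0.9]
opening: 0.999
t 8.75 tcp [ 0.4964 -0.1312  0.2145] xaxis [-0.01  0.   -1.  ] zyaw -1.653 j [ 4.700e-02  2.000e-01 -3.400e-02 -1.000e-03 -1.347e+00  1.442e+00] F [0.2 0.5 0.9] op 0.999
 shift cm [12.05  0.32 -0.21] rotvec [ 1.7972e+02  9.3000e-01 -6.0000e-02]
 shift cm [12.05  0.32 -0.21] rotvec [-0.28  0.04  0.59]
```

View pics/s7.png

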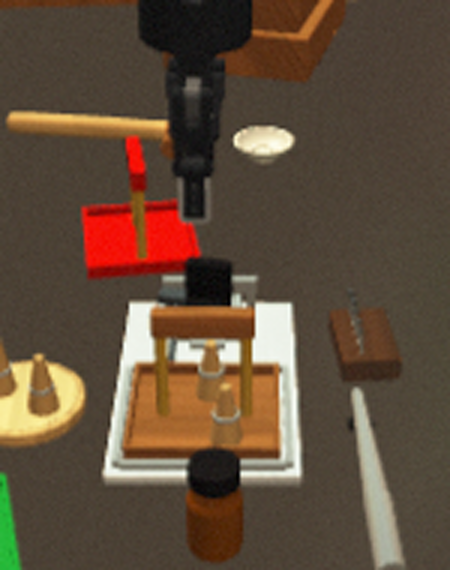

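The gripper is above the handle: the fingers are at crop x of about 193 and the bar centre is at 202, matching the computed offset. Descend with a correction.

```bash
python3 -m pendant '[[2.5,0.3,-0.2,-0.3,0,0.6],[5.5,0.3,-0.2,-0.3,0,0.6],[7.2,0.3,-0.2,-0.3,0,0.6],[7.2,0.3,-0.2,-0.3,0,0.6]]'
python3 - <<'E'
from h import *
go([.4985,-.1293,.094],np.pi/2-.077)
E
```

```text
time: 9.2
tool_pos: [0.4973, -0.1285, 0.1402]
orientation: [-0.517, -0.482, 0.52, -0.48]
ft_force: [0.4, 0.2, 1.2]
opening: 1.0
t 9.2 tcp [ 0.4973 -0.1285  0.1402] xaxis [-0.005 -0.    -1.   ] zyaw -1.647 j [ 0.052  0.243 -0.174 -0.    -1.159  1.443] F [0.4 0.2 1.2] op 1.0
 shift cm [4.62 0.15 0.06] rotvec [-1.7993e+02 -4.4000e-01  5.0000e-02]
 shift cm [4.62 0.15 0.06] rotvec [0.07 0.03 0.28]
```

```bash
python3 -m pendant '[[2,0.1,0.1,0,0,0.3],[3.8,0.1,0.1,0,0,0.3],[4.6,0.1,0.1,0,0,0.3],[4.6,0.1,0.1,0,0,0.3],[4.6,0.1,0.1,0,0,0.3]]'
python3 - <<'E'
from h import *
import cv2
go([.4985,-.1293,.094],np.pi/2-.077)
b=vision.camera("side");B=b["color"][130:320,200:350,::-1]
cv2.imwrite("pics/s8.png",cv2.resize(B,None,fx=3,fy=3,interpolation=cv2.INTER_CUBIC))
E
```

```text
time: 9.7
tool_pos: [0.4989, -0.1296, 0.0955]
orientation: [0.519, 0.48, -0.518, 0.482]
ft_force: [0.1, 0.0, 0.4]
opening: 0.999
t 9.7 tcp [ 0.4989 -0.1296  0.0955] xaxis [ 0.002 -0.001 -1.   ] zyaw -1.646 j [ 5.100e-02  2.810e-01 -2.470e-01  1.000e-03 -1.040e+00  1.444e+00] F [0.1 0.  0.4] op 0.999
 shift cm [ 0.14 -0.04 -0.03] rotvec [-1.799e+02  2.000e-01  8.000e-02]
 shift cm [ 0.14 -0.04 -0.03] rotvec [ 0.1   0.05 -0.13]
```

View pics/s8.png

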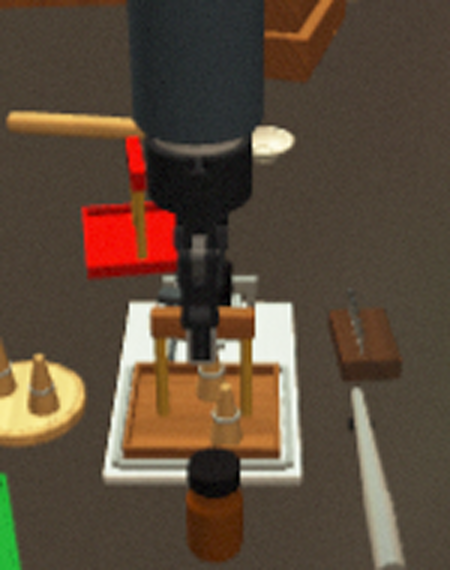

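The front finger is at crop (201,340), centred on the bar and above the cones. Close.

```bash
python3 -m pendant '[[0.1,0,0,0,0,0],[0.1,0,0,0,0,0],[0.1,0,0,0,0,0],[0.1,0,0,0,0,0],[0.1,0,0,0,0,0]]' 1
python3 -m pendant '[[0,0,0,0,0,0],[0,0,0,0,0,0],[0,0,0,0,0,0],[0,0,0,0,0,0],[0,0,0,0,0,0]]'
python3 - <<'E'
from h import *
import cv2
go([.4985,-.1293,.094],np.pi/2-.077)
b=vision.camera("side");B=b["color"][130:320,200:350,::-1]
a=vision.camera("top");A=a["color"][170:265,250:355,::-1]
cv2.imwrite("pics/s9.png",np.hstack([cv2.resize(A,(450,407)),cv2.resize(B,(321,407))]))
E
```

```text
time: 10.25
tool_pos: [0.499, -0.1298, 0.0947]
orientation: [0.519, 0.48, -0.518, 0.482]
ft_force: [3.1, -0.3, -2.2]
opening: 0.152
time: 10.75
tool_pos: [0.499, -0.1298, 0.0947]
orientation: [0.519, 0.48, -0.518, 0.482]
ft_force: [0.2, -0.1, -0.7]
opening: 0.154
t 10.75 tcp [ 0.499  -0.1298  0.0947] xaxis [ 0.003 -0.001 -1.   ] zyaw -1.646 j [ 0.051  0.282 -0.248  0.002 -1.038  1.444] F [ 0.2 -0.1 -0.7] op 0.154
 shift cm [ 0.07 -0.06 -0.05] rotvec [-1.799e+02  2.500e-01  1.000e-01]
 shift cm [ 0.07 -0.06 -0.05] rotvec [ 0.1   0.06 -0.16]
```

View pics/s9.png

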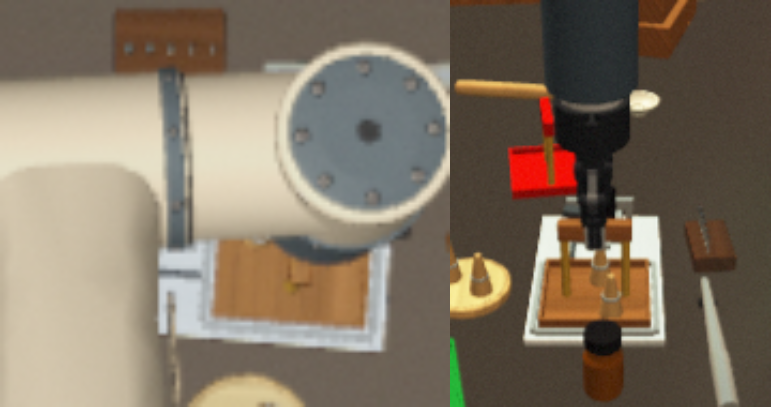

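The handle is gripped, with opening 0.154 (about 13 mm). Both cones are standing. Lift gently.

```bash
python3 -m pendant '[[-0.1,0,0,0,0,0],[-0.3,0,0,0,0,0],[-0.6,0,0,0,0,0],[-1.0,0,0,0,0,0],[-1.4,0,0,0,0,0]]'
python3 -m pendant '[[-0.5,0,0,0,0,0],[-1,0,0,0,0,0],[-1.5,0,0,0,0,0],[-1.8,0,0,0,0,0],[-2,0,0,0,0,0]]'
python3 - <<'E'
from h import *
import cv2
go([.499,-.1298,.220],np.pi/2-.077)
b=vision.camera("side");B=b["color"][130:320,200:350,::-1]
cv2.imwrite("pics/s10.png",cv2.resize(B,None,fx=3,fy=3,interpolation=cv2.INTER_CUBIC))
E
```

```text
time: 11.35
tool_pos: [0.4989, -0.1298, 0.1089]
orientation: [0.519, 0.48, -0.518, 0.482]
ft_force: [0.3, -0.1, -3.2]
opening: 0.153
time: 11.85
tool_pos: [0.499, -0.1297, 0.1293]
orientation: [0.519, 0.48, -0.518, 0.482]
ft_force: [-0.2, -0.1, -3.9]
opening: 0.154
t 11.85 tcp [ 0.499  -0.1297  0.1293] xaxis [ 0.003 -0.001 -1.   ] zyaw -1.646 j [ 0.051  0.25  -0.195  0.002 -1.123  1.444] F [-0.2 -0.1 -3.9] op 0.154
 shift cm [-9.07  0.03  0.01] rotvec [-1.799e+02  2.800e-01  9.000e-02]
 shift cm [-9.07  0.03  0.01] rotvec [ 0.1   0.06 -0.18]
```

View pics/s10.png

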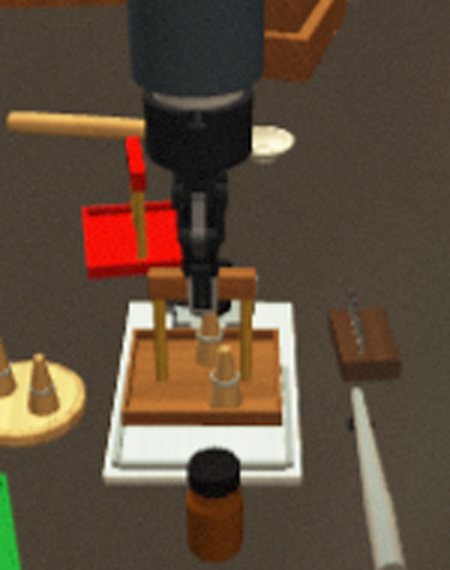

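The tray rises level and is clear of the dock, with both cones upright and 3.9 N of weight on the wrist. Continue to about 12.5 cm.

```bash
python3 -m pendant '[[-0.4,0,0,0,0,0],[-1,0,0,0,0,0],[-1.7,0,0,0,0,0],[-2.4,0,0,0,0,0],[-3.1,0,0,0,0,0]]'
python3 -m pendant '[[-0.7,0,0,0,0,0],[-1.4,0,0,0,0,0],[-2.1,0,0,0,0,0],[-2.8,0,0,0,0,0],[-3.5,0,0,0,0,0]]'
python3 -m pendant '[[-0.7,0,0,0,0,0],[-1.4,0,0,0,0,0],[-2,0,0,0,0,0],[-2.4,0,0,0,0,0],[-2.6,0,0,0,0,0]]'
python3 -m pendant '[[0,0,0,0,0,0],[0,0,0,0,0,0],[0,0,0,0,0,0],[0,0,0,0,0,0],[0,0,0,0,0,0]]'
python3 - <<'E'
from h import *
import cv2
go([.499,-.1298,.220],np.pi/2-.077)
print(np.abs(manip.observe()["qd"]).max())
b=vision.camera("side");B=b["color"][100:320,200:350,::-1]
cv2.imwrite("pics/s11.png",cv2.resize(B,None,fx=2.7,fy=2.7,interpolation=cv2.INTER_CUBIC))
E
```

```text
time: 12.4
tool_pos: [0.4991, -0.1297, 0.1613]
orientation: [0.519, 0.48, -0.518, 0.482]
ft_force: [-0.1, -0.0, -3.0]
opening: 0.147
time: 12.9
tool_pos: [0.4989, -0.1297, 0.1969]
orientation: [0.519, 0.48, -0.518, 0.482]
ft_force: [-0.7, 0.8, -4.7]
opening: 0.153
time: 13.4
tool_pos: [0.4989, -0.1297, 0.2233]
orientation: [0.519, 0.48, -0.518, 0.482]
ft_force: [0.0, 0.0, -3.1]
opening: 0.153
time: 13.9
tool_pos: [0.4989, -0.1296, 0.2232]
orientation: [0.519, 0.48, -0.518, 0.482]
ft_force: [0.5, -0.3, -3.4]
opening: 0.156
t 13.9 tcp [ 0.4989 -0.1296  0.2232] xaxis [ 0.004 -0.001 -1.   ] zyaw -1.646 j [ 0.051  0.191 -0.024  0.002 -1.352  1.444] F [ 0.5 -0.3 -3.4] op 0.156
 shift cm [0.32 0.01 0.01] rotvec [-1.799e+02  3.500e-01  9.000e-02]
 shift cm [0.32 0.01 0.01] rotvec [ 0.1   0.06 -0.22]
0.0038323385604640977
```

View pics/s11.png

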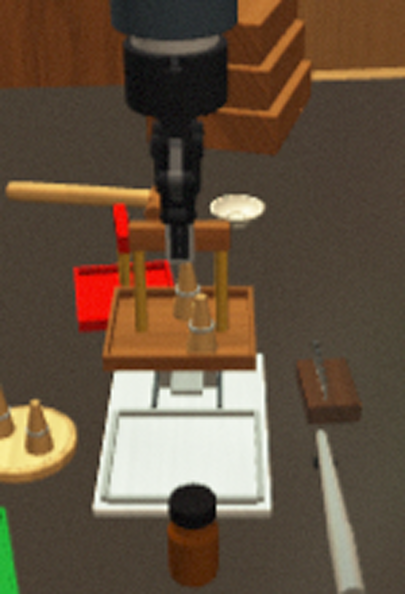

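The tray is up and carried with both cones standing. I'll check that it is level by overlaying a predicted level tray.

Run:
```python
from h import *
import cv2
b=vision.camera("side")
off=(230,160);f=7
im=cv2.resize(b["color"][160:240,230:330,::-1],None,fx=f,fy=f,interpolation=cv2.INTER_CUBIC)
h=128.5
def L(l):
    q=[tuple(np.round((proj(b,dk(np.array(x)/1e3)-np.array([.0012,0,0]))-off+.5)*f-.5).astype(int).tolist()) for x in l]
    for i in range(len(q)):cv2.line(im,q[i],q[(i+1)%len(q)],(0,255,0),1)
L([[x,y,24+h] for x,y in((60,55),(60,-55),(-60,-55),(-60,55))])
L([[60,-55,10+h],[-60,-55,10+h]])
L([[40,-7,112+h],[-40,-7,112+h],[-40,-7,90+h],[40,-7,90+h]])
cv2.imwrite("pics/s12.png",im)
```

View pics/s12.png

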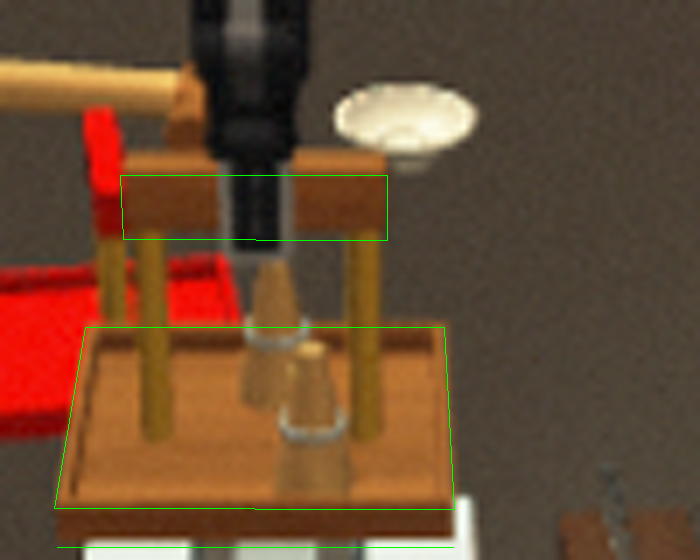

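The level-tray prediction matches the tray's rim, front edge and bar to about 1 px, so it is level, and both cones are upright. Handing in.

Run:
```python
from cell import manip,ticket
o=manip.observe();print(o["time"],o["tool_pos"],o["ft_force"],o["opening"])
print(ticket.finish_job())
```

```text
14.0 [ 0.49890261 -0.12965482  0.22325901] [ 0.63097875  0.30145316 -4.39193356] 0.15186207963045337
the job is handed in; nothing more can be done
None
```

I turned the clamp knob counter-clockwise by about 74°, which puts it near its stop. I then drew the keeper back about 24 mm using the knob, gripped the tray's bridge handle, and lifted the tray straight up about 12.8 cm. I handed the job in at 14.0 s with the gripper still holding the tray.

- **Height and level:** the tray's underside is about 138 mm above the bench, worked out from the lift. A level tray drawn over the side camera picture matches it to about 1 px.
- **Cones and bystanders:** both cones stand in the tray. The bystanders visible in my last side pictures looked unmoved; I took no final full-scene picture, so the others weren't re-checked.
- **Grip:** the gripper's opening reads 0.152 on the handle bar, and the wrist carries about 3 to 4 N. The joints were practically still, at under 0.004 rad/s.

None of my checks failed. The knob and keeper values are estimated from the tool's motion and the pictures, as neither joint could be read directly.

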